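# Screw the coffee grinder's lid home

### The arm

A 6-joint arm with a two-finger parallel gripper is mounted at the origin on a cart in front of the work surface, level with it; the furniture and walls round the work are solid. World frame = base frame: x ahead of the robot, y to its left, z up, the work surface at z = 0. Lengths are in mm, angles in degrees, forces in N, time in s.
With the tool pointing down it reaches from about 300 to 850 mm from the base axis. Payload 5.4 kg.
Tool frame: the origin (TCP) lies midway between the tips of the shut fingers; the grasp point (between the pads) lies 19 mm behind it; z points along the fingers, y is the line along which they close (so a half turn about z gives the same grasp; the last joint's range is limited). The gripper opens to 85 mm and grips with 20 to 120 N. Pads are 22 mm wide; open, the fingers measure 114 mm over their backs; the gripper's body (76 mm by 85 mm) begins 54 mm behind the grasp point. The pads swing forward as they close: fully open they stand 13 mm farther back than shut.
Start: joints at [60.441, 9.076, 91.501, -0, 79.423, -12.038], TCP at [173.117, 548.303, 231.299] pointing down, gripper open.
Joint ranges: [-166.64, 166.64], [-54.1, 131.32], [10.49, 154.53], [-73.88, 253.88], [9.74, 151.15], [-171.62, 171.62]. Speed limits (degrees/s): [147.25, 147.25, 180, 180, 180, 180].

### API

Orientations are given as a 3x3 rotation matrix whose columns are the frame's x, y, z axes.
In Python, from rig import get_state, capture, sign_off gives the robot as it stands. The module is installed in compiled form; this text tells all that it offers.
- The arm moves only by the tool arm_command, never from a script. Its argument "motion" is one flat list of numbers, 4 for each row, row after row: the shift along the tool's x, y, z in cm, then the turn about the tool's z in rad. A call has 1 to 12 rows; each row shifts and turns the commanded pose from where the row before left it, along the tool's axes as they then stand; what a row does not reach is not made up. A row lasts 1/12 s, in which the tool goes at most 41.7 mm and 7.16 degrees, less where a joint would pass 70% of its speed; a pose out of reach is approached as far as the arm can. A call is refused whole if a number of a shift passes 4.17 or a number of a turn 0.125, either way. A call with a gripper value outside its range is refused whole. "gripper" is the opening, from 0 (shut) to 1 (fully open), set as the call begins (left out, the last holds). The fingers move at their own pace and stop on an object; "force" is the grip in N (left out, the last holds). Time passes only in rows, so rows that do not move let the fingers close. It gives the time, the measured TCP pose, the force, the opening and the grip force at its end, in the units of the state.
- get_state(): the state, without advancing time (a new reading comes with each control period).
- capture(name): name is "scene" or "top" or "wrist"; returns a dict with "color" (480x640x3 uint8, red, green, blue), "intrinsics" (3x3 intrinsics, pixels), "world_from_camera" (4x4, takes a point from camera to world coordinates). Camera axes: x right, y down, z forward; pixel columns grow to the right and rows downward; lengths in mm; the calibration is good to about 2 mm. A picture is of the moment at which its call begins. There is no depth.
- sign_off(): hands the job in; it is judged then, once.
The state is a dict: "time": time; "qpos": joint angles; "qd": joint speeds; "joint_efforts": joint torques, N m; "tool_pos": TCP position; "orientation": TCP orientation; "wrist_force": force on the tool from outside, world axes, zero at the start; "torque": the same for the moment, N m; "width": opening from 0.0 (shut) to 1.0 (fully open); "gripper_force": force on a finger pad.
Only numpy, scipy, OpenCV 4.12 (cv2) and the standard library are available. Lean on these libraries where they do the work, as an engineer would, in place of code of your own. Each camera call takes 0.05 s, during which the arm holds its last target. There are 200 camera calls.

### The job

The coffee grinder's round black lid has only been set down on its collar, with its lugs on top of the thread. Without lifting the lid, turn it back (counterclockwise seen from above) until it drops into the thread, then screw it forward (clockwise) until it stops fully home, and let go. Leave the jars and the teaspoon beside the grinder where they are.

Things in the scene. Friction and masses are not known exactly. Their poses are not given: they have to be found in the camera images.
- grinder: Electric coffee grinder, fixed on the worktop: a round steel body 100 mm across, 90 mm high, with a 54 mm wide threaded aluminium collar on top, its top 114 mm up; below the collar a 66 mm wide black step (top 102 mm up), then the steel shoulder (90 mm up). Origin: centre of its underside, on the lid's axis; z up; its front, with a black switch plate, faces its own -x.
- collar_top (a point): Centre of the collar's top face, on which the lid's three lugs lie at first. The collar has three gaps for the lugs. Beside each a stop, 9 mm high, halts a lid turned back just where it can drop, and keeps a lid lying on top from being turned forward into the gap. After the drop a turn back is stopped too; turned forward, the lugs run under the collar.
- home_rib (a point): Small black rib on the steel shoulder, towards the grinder's own -x, 37 mm from its axis. The lid's pointer stands in line with it when the lid is screwed home.
- lid: Round black screw lid, 64 mm across its fluted side, 27 mm high, 60 to 130 g. Origin: on its axis, at its lower edge; z up; yaw 0 relative to the grinder is home. It starts level, origin 114 mm above the grinder's, relative yaw -0.26 to 0.60 rad. Counterclockwise from above raises the yaw. It turns easily, under 0.3 N m.
- lid_pointer (a point): Outer end of the grey strip on the lid's top, along the lid's own -x. From relative yaw 1.03 rad to the hard stop at 1.28 the lid drops 7.5 mm, by its weight when let go or if pressed lightly; held firmly it stays up. Clockwise from there it sinks 3 mm more to a hard stop at yaw 0: home, lid origin 103.5 mm above the grinder's. Play 1 to 2 mm.
- mustard_jar: Bystander: jar with a red cap, 62 mm across and 90 mm high, upright. Origin: centre of its underside. Beside or behind the grinder.
- spice_jar: Bystander: spice jar with black and white cap, 43 mm across and 85 mm high, upright. Origin: centre of its underside. Beside the grinder.
- teaspoon: Bystander: steel teaspoon 132 mm long, lying on the worktop in front of the grinder. Origin: its middle, at the underside.
There are look-alikes about, which are no part of the job. What is shaped like the lid but orange is not meant.

How it is judged (in metres and radians):
On the way:
1. the lid has dropped into the thread (5 mm or more below where it lay) (z of lid in the frame of grinder below 0.109 m), for 0.1 s.
At the end, for the whole second after the job is handed in: The lid is screwed home on the grinder and at rest: pointer within 0.17 rad of the shoulder rib (relative yaw 0), its origin less than 105.5 mm above the grinder's origin, within 4 mm of its axis and level within 0.08 rad (z of lid in the frame of grinder below 0.1055 m and horizontal distance between lid and grinder below 0.004 m and angle between the x axis of lid and the x axis of grinder, either way round below 0.17 rad and angle between the z axis of lid and the z axis of grinder, either way round below 0.08 rad and linear speed of lid below 0.02 m/s); the robot touches nothing.
It fails at once if the lid is lifted more than 7 mm off the collar (z of lid in the frame of grinder above 0.121 m).
It fails at once if the mustard jar, spice jar or teaspoon is moved more than 30 mm (distance of any of mustard_jar, spice_jar, teaspoon from where it was at the start of the episode above 0.03 m).
It also fails if it takes over 48 s, if anything falls off the work surface, if the arm or the gripper's body presses on something with over 40 N, if the wrist force passes 120 N, or if a joint passes its speed limit or range.

## Working session

There is one attempt and no reset: what is moved stays moved. The work goes in short steps, Python scripts to look and compute and a tool call to move; the robot and the scene stay as the last step left them, time stands still between calls to the robot, and variables do not carry over. Pictures are saved under pics/ and viewed, at most 10 in all, crops included, and the job is handed in when it is done.

Besides the shell and the picture viewer there is one more tool, called by a JSON object that holds its "name" and its "arguments". arm_command: Moves the arm, as the interface text tells. Its arguments: {"type":"object","properties":{"motion":{"type":"array"},"gripper":{"type":"number"},"force":{"type":"number"}},"required":["motion"]}

```bash
mkdir -p pics
cat > h.py <<'E'
import numpy as np, cv2
from rig import get_state, capture, sign_off
def snap(n,f):
    c=capture(n); cv2.imwrite(f'pics/{f}.png',c['color'][:,:,::-1]); np.savez(f'pics/{f}.npz',**c); return c
def ray(c,uv):
    d=np.linalg.inv(c['intrinsics'])@np.array([uv[0],uv[1],1.]); T=c['world_from_camera']
    return T[:3,3],T[:3,:3]@d
def plane(c,uv,z):
    o,d=ray(c,uv); return o+d*(z-o[2])/d[2]
def cross(rs):
    A=np.zeros((3,3));b=np.zeros(3)
    for o,d in rs:
        d=d/np.linalg.norm(d);P=np.eye(3)-np.outer(d,d);A+=P;b+=P@o
    p=np.linalg.solve(A,b)
    return p,[np.linalg.norm(np.cross(p-o,d/np.linalg.norm(d))) for o,d in rs]
def proj(c,p):
    T=np.linalg.inv(c['world_from_camera']);q=c['intrinsics']@(T[:3,:3]@p+T[:3,3]);return q[:2]/q[2]
E
python3 - <<'E'
from h import *
np.set_printoptions(precision=2,suppress=True)
for n in ['scene','top','wrist']:
    c=snap(n,n+'0'); print(n,c['intrinsics'][0],c['world_from_camera'])
s=get_state(); print(s['time'],s['orientation'],s['width'])
E
```

```text
scene [579.11   0.   316.56] [[   0.67   -0.54    0.51   42.07]
 [  -0.74   -0.5     0.45 -463.26]
 [   0.01   -0.68   -0.74  747.1 ]
 [   0.      0.      0.      1.  ]]
top [462.32   0.   318.06] [[ -0.04  -0.98   0.21 321.35]
 [ -1.     0.03  -0.01 -68.08]
 [  0.01  -0.21  -0.98 936.43]
 [  0.     0.     0.     1.  ]]
wrist [362.59   0.   314.5 ] [[  0.3    0.91   0.28 102.27]
 [  0.95  -0.29  -0.09 570.21]
 [ -0.     0.29  -0.96 372.41]
 [  0.     0.     0.     1.  ]]
0.15 [[-0.95  0.3  -0.  ]
 [ 0.3   0.95 -0.  ]
 [ 0.   -0.   -1.  ]] 1.0018497391216103
```

View pics/scene0.png

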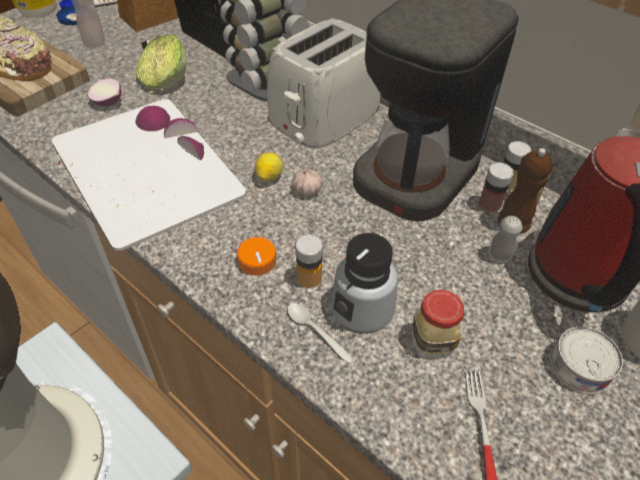

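View pics/top0.png

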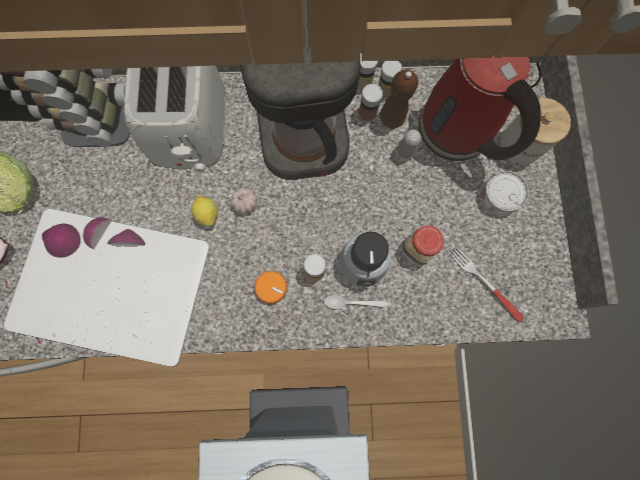

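The picture shows the black lid on the grinder at scene (369,255) and top (370,248). The look-alike is the orange disc at scene (257,256) and top (271,287). The black lid sits on the steel grinder between the spice jar and the red-capped mustard jar, so it fits the description. I'll confirm it in an enlarged crop.

Run:
```python
from h import *
a=cv2.imread('pics/scene0.png')[225:345,310:430]; b=cv2.imread('pics/top0.png')[220:300,330:410]
im=np.hstack([cv2.resize(a,(400,400),interpolation=2),cv2.resize(b,(400,400),interpolation=2)])
cv2.imwrite('pics/crop0.png',im)
S=dict(np.load('pics/scene0.npz'));T=dict(np.load('pics/top0.npz'))
print(cross([ray(S,(370,245)),ray(T,(371,246))]))
```

```text
(array([ 487.99875671, -171.07126175,  143.37346981]), [np.float64(0.19068315430638472), np.float64(0.19068315430633856)])
```

View pics/crop0.png

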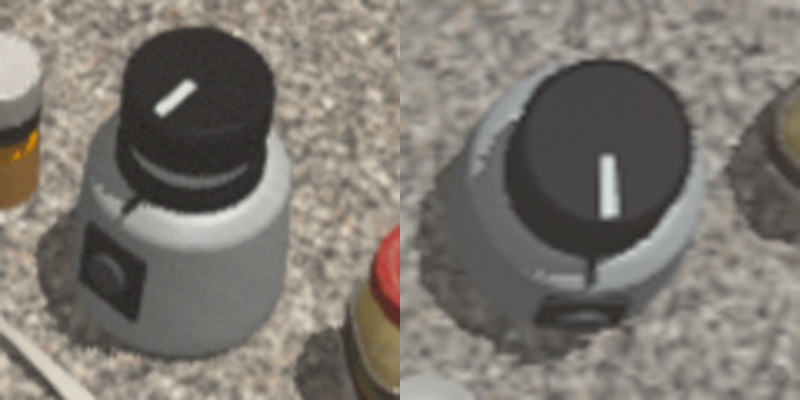

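The crop confirms it: a black fluted lid with a grey strip sits on the steel grinder, with the rib and switch plate towards the robot. Lid top is about (488,-171,143) against the expected 141. Now moving over it.

{"name": "arm_command", "arguments": {"motion": [-2.15, -2.46, 0, 0, -2.15, -2.46, 0, 0, -2.15, -2.46, 0, 0, -2.15, -2.46, 0, 0, -2.15, -2.46, 0, 0, -2.15, -2.46, 0, 0, -2.15, -2.46, 0, 0, -2.15, -2.46, 0, 0, -2.15, -2.46, 0, 0, -2.15, -2.46, 0, 0, -2.15, -2.46, 0, 0, -2.15, -2.46, 0, 0], "gripper": 1}}

```text
time: 1.15
tool_pos: [330.4, 187.7, 231.2]
orientation: [[-0.954, 0.301, 0.0], [0.301, 0.954, 0.0], [-0.0, 0.0, -1.0]]
wrist_force: [1.2, 0.8, 0.3]
width: 0.998
gripper_force: 0.0
```

{"name": "arm_command", "arguments": {"motion": [-2.15, -2.46, 0, 0, -2.15, -2.46, 0, 0, -2.15, -2.46, 0, 0, -2.15, -2.46, 0, 0, -2.15, -2.46, 0, 0, -2.15, -2.46, 0, 0, -2.15, -2.46, 0, 0, -2.15, -2.46, 0, 0, -2.15, -2.46, 0, 0, -2.15, -2.46, 0, 0, 0, 0, 0, 0, 0, 0, 0, 0]}}

```text
time: 2.15
tool_pos: [461.2, -111.1, 230.8]
orientation: [[-0.953, 0.303, -0.001], [0.303, 0.953, 0.001], [0.001, 0.0, -1.0]]
wrist_force: [0.1, 0.3, 0.2]
width: 0.997
gripper_force: 0.0
```

Run:
```python
from h import *
c=snap('wrist','w1'); s=get_state(); print(s['time'],s['tool_pos'],s['qpos'],proj(c,np.array([488,-171,141.])))
```

```text
2.2 [ 460.87154689 -110.03385777  230.83381872] [-2.81003774e+01 -6.22178795e+00  1.07144406e+02  2.19994085e-02
  7.91644126e+01 -1.00528832e+02] [245.0464156  302.17735875]
```

View pics/w1.png

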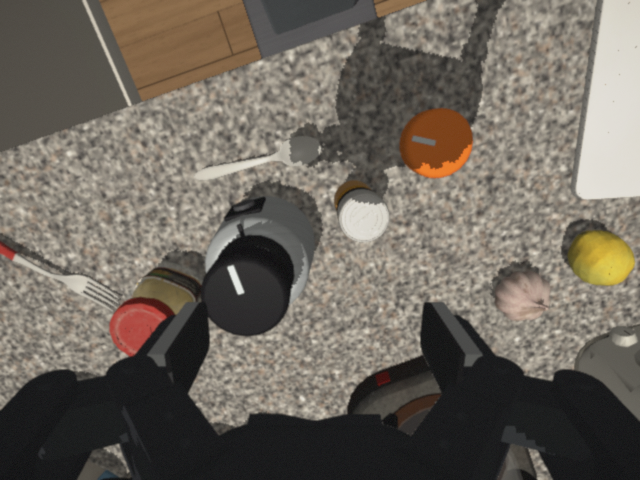

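The wrist view shows the lid at (248,287), its strip from (229,266) to (241,293), the rib at about (240,229), and the orange look-alike at (437,143). I'll finish the approach and measure from a second wrist position.

{"name": "arm_command", "arguments": {"motion": [-1.1, -1.22, 0, 0, -1.1, -1.22, 0, 0, -1.1, -1.22, 0, 0, -1.1, -1.22, 0, 0, 0, 0, 0, 0.1, 0, 0, 0, 0.1, 0, 0, 0, 0.1, 0, 0, 0, 0.1, 0, 0, 0, 0, 0, 0, 0, 0]}}

```text
time: 3.03
tool_pos: [488.3, -168.7, 231.3]
orientation: [[-0.764, 0.645, -0.0], [0.645, 0.764, 0.0], [0.0, 0.0, -1.0]]
wrist_force: [0.3, -0.1, 0.2]
width: 0.996
gripper_force: 0.0
```

Run:
```python
from h import *
c=snap('wrist','w2'); s=get_state(); print(s['time'],s['tool_pos'],s['qpos'])
cs={k:dict(np.load(f'pics/{k}.npz')) for k in ['scene0','top0','w1','w2']}
g={}
for k,c in cs.items():
    p=proj(c,np.array([488,-171,141.])); v=c['color'].max(2).astype(np.uint8); sat=c['color'].max(2).astype(int)-c['color'].min(2)
    m=((v<75)&(sat<25)).astype(np.uint8); m=cv2.morphologyEx(m,cv2.MORPH_CLOSE,np.ones((3,3)))
    r=int(24*cs[k]['intrinsics'][0,0]/np.linalg.norm(c['world_from_camera'][:3,3]-[488,-171,141]))
    roi=np.zeros_like(v); cv2.circle(roi,(int(p[0]),int(p[1])),r,255,-1)
    st=((v>110)&(roi>0)).astype(np.uint8)
    n,l,ss,_=cv2.connectedComponentsWithStats(st); i=1+ss[1:,4].argmax()
    (cx,cy),(w,h),a=cv2.minAreaRect(np.argwhere(l==i)[:,::-1].astype(np.float32))
    b=cv2.boxPoints(((cx,cy),(w,h),a)); d=np.linalg.norm(b[0]-b[1])<np.linalg.norm(b[1]-b[2])
    e=[(b[0]+b[1])/2,(b[2]+b[3])/2] if d else [(b[1]+b[2])/2,(b[3]+b[0])/2]
    e.sort(key=lambda q:plane(c,q,141)[0]); g[k]=e
    print(k,p,r,'area',ss[i,4],e,[plane(c,q,141)[:2] for q in e])
for j in (0,1):
    for ks in (['scene0','top0'],['w1','w2'],list(cs)): print(j,ks,cross([ray(cs[k],g[k][j]) for k in ks]))
```

```text
3.0833 [ 488.36054605 -168.9452516   231.34164488] [-3.25033211e+01  3.79949760e-01  1.00743642e+02  7.28183739e-03
  7.88834059e+01 -8.22931854e+01]
scene0 [369.956654   246.06406636] 17 area 63 [array([357.23688, 231.03893], dtype=float32), array([382.23688, 233.03893], dtype=float32)] [array([ 497.90606656, -140.07924667]), array([ 518.97738548, -168.57873175])]
top0 [370.73535009 246.36965958] 13 area 28 [array([371.5, 259. ], dtype=float32), array([371.5, 251. ], dtype=float32)] [array([ 465.3809227 , -170.96121952]), array([ 479.64633672, -171.83651787])]
w1 [245.0464156  302.17735875] 32 area 176 [array([232.53448, 272.5862 ], dtype=float32), array([241.01724, 293.79312], dtype=float32)] [array([ 464.33740047, -171.18307383]), array([ 481.06688464, -171.37599874])]
w2 [311.10339206 244.62705409] 35 area 206 [array([287.38055, 218.29204], dtype=float32), array([303.92035, 237.19469], dtype=float32)] [array([ 464.01729047, -171.13027156]), array([ 480.91267481, -171.28669195])]
0 ['scene0', 'top0'] (array([ 457.93368378, -165.87993088,  191.52718176]), [np.float64(2.185430913901
[... 186 characters left out ...]
, 'top0', 'w1', 'w2'] (array([ 457.87359367, -162.30951922,  183.30401493]), [np.float64(6.9369994563149735), np.float64(3.1615013969441925), np.float64(8.400336445399109), np.float64(0.43023995347085425)])
1 ['scene0', 'top0'] (array([ 482.96845859, -176.69346462,  172.42125611]), [np.float64(12.765046620407704), np.float64(12.765046620407695)])
1 ['w1', 'w2'] (array([ 480.75433645, -171.10708195,  141.78337302]), [np.float64(0.012044154827746949), np.float64(0.012044154827741039)])
1 ['scene0', 'top0', 'w1', 'w2'] (array([ 481.33593118, -171.10757193,  161.01565061]), [np.float64(20.7276757125705), np.float64(5.825398984164106), np.float64(9.364287591471328), np.float64(5.97881386031896)])
```

View pics/w2.png

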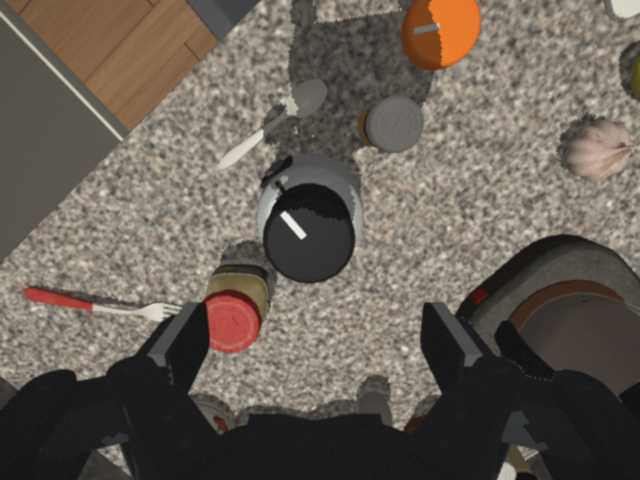

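Strip ends from the two wrist views are (463.9,-170.8,142.3) and (480.8,-171.1,141.8), which agrees with the 141 mm lid top. Next are the lid centre, by circle fit, and the rib direction.

```bash
cat > m.py <<'E'
from h import *
from scipy.optimize import least_squares
def lidfit(c,guess,z,R=32):
    v=c['color'].max(2); m=((v<80)).astype(np.uint8)
    m=cv2.morphologyEx(m,cv2.MORPH_CLOSE,np.ones((9,9)))
    cam=c['world_from_camera'][:3,3]; base=np.arctan2(guess[1]-cam[1],guess[0]-cam[0]); P=[]
    for a in base+np.radians(np.arange(-80,81,4)):
        for r in np.arange(20,50,.3):
            u=proj(c,np.array([guess[0]+r*np.cos(a),guess[1]+r*np.sin(a),z]))
            if not m[int(round(u[1])),int(round(u[0]))]: break
        if r<42: P.append([guess[0]+r*np.cos(a),guess[1]+r*np.sin(a)])
    P=np.array(P)
    f=lambda p:np.hypot(P[:,0]-p[0],P[:,1]-p[1])-p[2]
    s=least_squares(f,[*guess[:2],R],loss='soft_l1'); return s.x,np.abs(f(s.x)).mean(),len(P)
E
python3 - <<'E'
from m import *
for k in ['w1','w2','top0']:
    c=dict(np.load(f'pics/{k}.npz')); print(k,lidfit(c,(492,-171),141))
    x,y=lidfit(c,(492,-171),141)[0][:2]
    g=cv2.cvtColor(c['color'],cv2.COLOR_RGB2GRAY).astype(float)
    for z in (91,94):
        out=[]
        for a in range(140,222,3):
            out.append(int(np.mean([cv2.getRectSubPix(g.astype(np.float32),(1,1),tuple(map(float,proj(c,np.array([x+r*np.cos(np.radians(a)),y+r*np.sin(np.radians(a)),z])))))[0,0] for r in (37,39,41)])))
        print(z,out)
c=[cv2.resize(cv2.imread(f'pics/{k}.png')[y:y+100,x:x+100],(400,400),interpolation=2) for k,x,y in (('w1',200,185),('w2',240,140))]
cv2.imwrite('pics/crop1.png',np.hstack(c))
E
```

```text
w1 (array([ 477.78317928, -169.1715701 ,   36.65601908]), np.float64(0.45966480244633734), 33)
91 [95, 92, 107, 110, 106, 107, 106, 107, 105, 102, 100, 86, 84, 96, 94, 96, 97, 102, 104, 105, 110, 121, 135, 130, 129, 133, 139, 139]
94 [96, 95, 110, 113, 108, 115, 115, 115, 113, 111, 104, 86, 93, 102, 104, 104, 106, 107, 108, 109, 116, 128, 136, 125, 132, 135, 141, 137]
w2 (array([ 483.47406387, -170.23230628,   32.07679743]), np.float64(0.3371890919007705), 34)
91 [94, 94, 93, 93, 93, 93, 93, 92, 99, 128, 142, 130, 67, 42, 73, 97, 141, 151, 151, 151, 151, 153, 153, 153, 154, 156, 158, 158]
94 [94, 94, 93, 93, 93, 93, 93, 93, 104, 132, 143, 119, 52, 43, 84, 108, 148, 151, 150, 150, 151, 152, 151, 152, 153, 155, 156, 155]
top0 (array([ 485.54202186, -171.05873091,   29.80782154]), np.float64(0.41899840028591917), 41)
91 [104, 104, 104, 104, 104, 104, 104, 106, 111, 114, 114, 96, 71, 99, 144, 155, 158, 159, 158, 159, 160, 160, 161, 162, 163, 163, 163, 164]
94 [104, 105, 104, 104, 105, 104, 105, 105, 108, 111, 109, 89, 68, 107, 148, 154, 160, 160, 160, 161, 161, 162, 162, 163, 164, 164, 164, 164]
```

View pics/crop1.png

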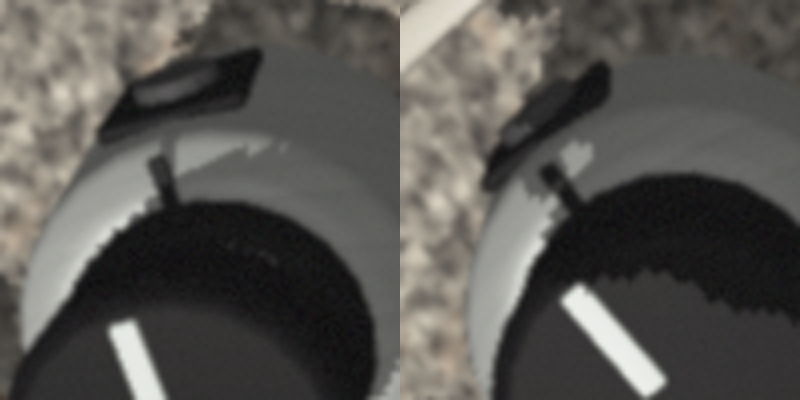

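The crop shows the rib at w2 about (254,183), at a bearing of about 177° from the lid axis, and the strip at about 181°. So the relative yaw is about +0.05 rad, within the given range. The fits agree on lid centre (483.3,-170.6), radius 32. Next I centre the tool and descend around the lid.

{"name": "arm_command", "arguments": {"motion": [0.27, -0.45, 0, 0, 0, 0, 2.5, 0, 0, 0, 2.5, 0, 0, 0, 2.5, 0, 0, 0, 2.0, 0, 0, 0, 1.5, 0, 0, 0, 1.2, 0, 0, 0, 0, 0, 0, 0, 0, 0], "gripper": 1}}

```text
time: 3.83
tool_pos: [483.3, -171.5, 109.3]
orientation: [[-0.761, 0.648, -0.001], [0.648, 0.761, 0.0], [0.001, -0.0, -1.0]]
wrist_force: [0.6, -0.8, 0.4]
width: 1.003
gripper_force: 0.0
```

{"name": "arm_command", "arguments": {"motion": [0, 0, 0, 0, 0, 0, 0, 0, 0, 0, 0, 0, 0, 0, 0, 0, 0, 0, 0, 0, 0, 0, 0, 0, 0, 0, 0, 0, 0, 0, 0, 0], "gripper": 0, "force": 30}}

```text
time: 4.5
tool_pos: [484.6, -172.3, 111.0]
orientation: [[-0.761, 0.649, 0.003], [0.649, 0.761, -0.002], [-0.003, 0.0, -1.0]]
wrist_force: [-1.0, 0.1, 5.9]
width: 0.74
gripper_force: 33.0
```

Run:
```python
from h import *
c=snap('wrist','w3'); s=get_state(); print({k:np.round(s[k],3) for k in ['time','tool_pos','qpos','wrist_force','torque','width','gripper_force']})
```

```text
{'time': np.float64(4.55), 'tool_pos': array([ 484.62 , -172.32 ,  111.053]), 'qpos': array([-3.30530e+01,  7.41900e+00,  1.07761e+02, -3.00000e-03,
        6.46430e+01, -8.26260e+01]), 'wrist_force': array([-0.739,  0.98 ,  6.27 ]), 'torque': array([ 0.089,  0.116, -0.04 ]), 'width': np.float64(0.738), 'gripper_force': np.float64(33.05)}
```

View pics/w3.png

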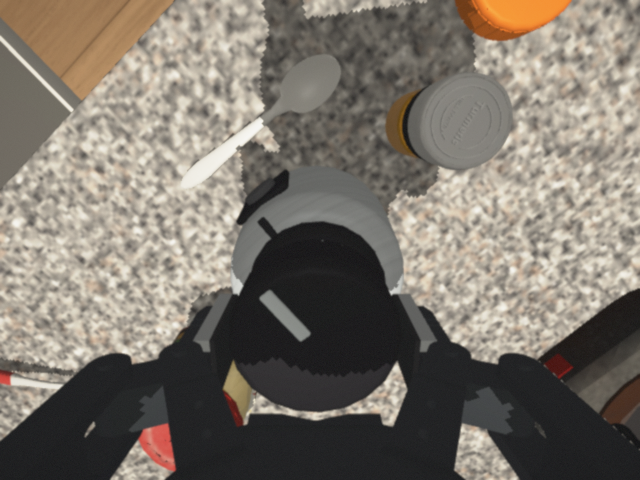

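The lid is gripped between the pads at opening 0.74, about 63 mm, with the strip at (262,293)-(306,338). Turning back counterclockwise.

{"name": "arm_command", "arguments": {"motion": [0, 0, 0, -0.1, 0, 0, 0, -0.1, 0, 0, 0, -0.1, 0, 0, 0, -0.1, 0, 0, 0, -0.1, 0, 0, 0, -0.1, 0, 0, 0, -0.1, 0, 0, 0, -0.1, 0, 0, 0, -0.1, 0, 0, 0, -0.1]}}

```text
time: 5.38
tool_pos: [484.8, -172.5, 110.8]
orientation: [[-0.956, -0.295, 0.003], [-0.295, 0.956, -0.002], [-0.002, -0.003, -1.0]]
wrist_force: [1.1, -0.4, 2.6]
width: 0.738
gripper_force: 32.7
```

{"name": "arm_command", "arguments": {"motion": [0, 0, 0, -0.07, 0, 0, 0, -0.06, 0, 0, 0, -0.05, 0, 0, 0, 0, 0, 0, 0, 0]}}

```text
time: 5.8
tool_pos: [484.2, -171.7, 109.8]
orientation: [[-0.89, -0.455, 0.002], [-0.455, 0.89, -0.0], [-0.001, -0.001, -1.0]]
wrist_force: [2.4, 0.7, 1.4]
width: 0.739
gripper_force: 33.0
```

Run:
```python
from h import *
s=get_state(); print({k:np.round(s[k],3) for k in ['time','tool_pos','qpos','wrist_force','torque','width','gripper_force']}, np.degrees(np.arctan2(s['orientation'][1][1],s['orientation'][0][1])))
```

```text
{'time': np.float64(5.8), 'tool_pos': array([ 484.177, -171.654,  109.786]), 'qpos': array([-3.30430e+01,  7.49000e+00,  1.07844e+02,  4.50000e-02,
        6.45790e+01, -1.50149e+02]), 'wrist_force': array([2.376, 0.681, 1.432]), 'torque': array([ 0.19 , -0.486, -0.01 ]), 'width': np.float64(0.739), 'gripper_force': np.float64(33.035)} 117.08579896277286
```

{"name": "arm_command", "arguments": {"motion": [0, 0, 0, 0, 0, 0, 0, 0, 0, 0, 0, 0, 0, 0, 0, 0, 0, 0, 0, 0, 0, 0, 0, 0], "gripper": 1}}

```text
time: 6.3
tool_pos: [483.4, -171.7, 109.2]
orientation: [[-0.89, -0.456, -0.0], [-0.456, 0.89, 0.0], [0.0, 0.0, -1.0]]
wrist_force: [0.0, 0.2, 0.1]
width: 1.001
gripper_force: 0.0
```

Run:
```python
from h import *
c=snap('wrist','w4'); s=get_state(); print(s['time'],s['tool_pos'],s['wrist_force'],s['width'])
t=snap('top','top4');sc=snap('scene','scene4')
a=c['color'][150:480,120:520]
b=cv2.resize(sc['color'][225:345,300:440],(400,343),interpolation=2)[:330]
cv2.imwrite('pics/crop4.png',np.hstack([a,b])[:,:,::-1])
```

```text
6.35 [ 483.43176631 -171.63879407  109.22686724] [ 0.60966407 -0.36236805 -0.68734442] 0.9972883761774307
```

View pics/crop4.png

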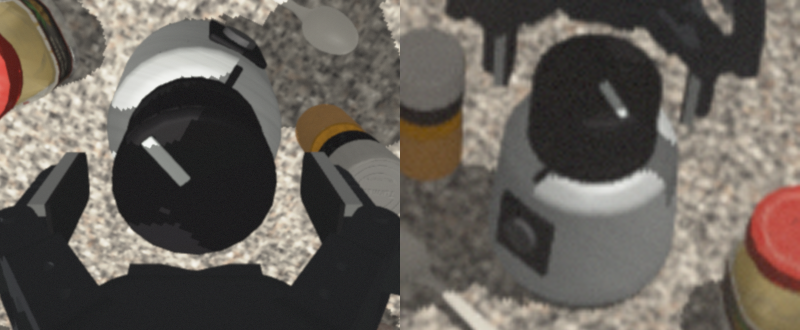

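The strip now points towards -y, at crop (150,142)-(185,183), and the bright collar band under the lid has gone. I'll check the drop by triangulation.

Run:
```python
from h import *
w=dict(np.load('pics/w4.npz'));s=dict(np.load('pics/scene4.npz'));t=dict(np.load('pics/top4.npz'))
o,i=[cross([ray(w,a),ray(s,b)]) for a,b in (((270,292),(378.8,265)),((305,333),(371.8,254.4)))]
print(o,i)
for z in (133.5,141): 
    a,b=plane(w,(270,292),z),plane(w,(305,333),z); d=a-b; print(z,a,b,np.hypot(*d[:2]),np.degrees(np.arctan2(d[1],d[0])))
s0=dict(np.load('pics/w2.npz'));a,b=plane(s0,(287.4,218.3),141),plane(s0,(303.9,237.2),141);print(np.linalg.norm(a-b))
```

```text
(array([ 478.80453479, -194.25612598,  126.55127767]), [np.float64(0.9349852400872948), np.float64(0.9349852400873868)]) (array([ 490.33172267, -173.5332738 ,  122.75078212]), [np.float64(0.6603917685468875), np.float64(0.6603917685469146)])
133.5 [ 474.55345381 -194.48292448  133.5       ] [ 483.68257004 -175.94735272  133.5       ] 20.661756544995747 -116.22110981339242
141 [ 470.92133232 -195.21993942  141.        ] [ 479.4689099  -177.86511189  141.        ] 19.345571098903747 -116.22110981339233
16.878012273043012
```

The lid has dropped: its top is well below 141, and the relative yaw is about 1.16 rad. Lower, grip, and screw forward while following the sink.

{"name": "arm_command", "arguments": {"motion": [0, 0, 0.3, 0, 0, 0, 0.3, 0, 0, 0, 0, 0]}}

```text
time: 6.7
tool_pos: [483.0, -171.3, 102.4]
orientation: [[-0.89, -0.457, -0.001], [-0.457, 0.89, 0.001], [0.001, 0.001, -1.0]]
wrist_force: [-0.4, 0.0, 0.6]
width: 0.996
gripper_force: 0.0
```

{"name": "arm_command", "arguments": {"motion": [0, 0, 0, 0, 0, 0, 0, 0, 0, 0, 0, 0, 0, 0, 0, 0, 0, 0, 0, 0, 0, 0, 0, 0, 0, 0, 0, 0, 0, 0, 0, 0], "gripper": 0, "force": 30}}

```text
time: 7.37
tool_pos: [483.7, -171.8, 103.5]
orientation: [[-0.89, -0.457, 0.0], [-0.457, 0.89, -0.0], [-0.0, -0.0, -1.0]]
wrist_force: [-0.1, -0.4, -0.1]
width: 0.739
gripper_force: 33.1
```

{"name": "arm_command", "arguments": {"motion": [0, 0, 0.025, 0.1, 0, 0, 0.025, 0.1, 0, 0, 0.025, 0.1, 0, 0, 0.025, 0.1, 0, 0, 0.025, 0.1, 0, 0, 0.025, 0.1, 0, 0, 0.025, 0.1, 0, 0, 0.025, 0.1, 0, 0, 0.025, 0.1, 0, 0, 0.025, 0.1, 0, 0, 0, 0]}}

```text
time: 8.28
tool_pos: [483.7, -171.5, 101.0]
orientation: [[-0.864, 0.504, 0.0], [0.504, 0.864, 0.0], [-0.0, 0.0, -1.0]]
wrist_force: [-0.9, 1.3, 2.7]
width: 0.74
gripper_force: 33.3
```

Run:
```python
from h import *
s=get_state(); print({k:np.round(s[k],3) for k in ['time','tool_pos','wrist_force','torque','width','gripper_force']}, np.degrees(np.arctan2(s['orientation'][1][1],s['orientation'][0][1])))
```

```text
{'time': np.float64(8.283), 'tool_pos': array([ 483.667, -171.486,  101.006]), 'wrist_force': array([-0.884,  1.304,  2.698]), 'torque': array([ 0.173,  0.097, -0.04 ]), 'width': np.float64(0.74), 'gripper_force': np.float64(33.312)} 59.72755420014719
```

{"name": "arm_command", "arguments": {"motion": [0, 0, 0.02, 0.06, 0, 0, 0.02, 0.05, 0, 0, 0, 0.04, 0, 0, 0, 0.04, 0, 0, 0, 0.03, 0, 0, 0, 0]}}

```text
time: 8.78
tool_pos: [483.9, -171.0, 100.5]
orientation: [[-0.736, 0.676, 0.001], [0.676, 0.736, 0.001], [0.0, 0.001, -1.0]]
wrist_force: [2.5, 3.2, 2.4]
width: 0.742
gripper_force: 33.2
```

Run:
```python
from h import *
s=get_state(); print({k:np.round(s[k],3) for k in ['time','tool_pos','wrist_force','torque','width','gripper_force']}, np.degrees(np.arctan2(s['orientation'][1][1],s['orientation'][0][1])))
c=snap('wrist','w5')
cv2.imwrite('pics/crop5.png',c['color'][150:450,120:520,::-1])
```

```text
{'time': np.float64(8.783), 'tool_pos': array([ 483.898, -171.031,  100.516]), 'wrist_force': array([2.491, 3.21 , 2.39 ]), 'torque': array([ 0.6  , -0.314,  0.372]), 'width': np.float64(0.742), 'gripper_force': np.float64(33.225)} 47.432551772734335
```

View pics/crop5.png

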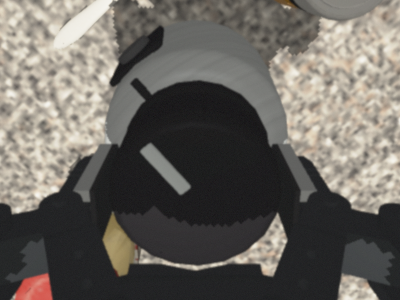

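The strip at crop (146,150)-(184,190) is nearly in line with the rib at (140,88), and the torque is rising. A little more, to confirm the stop.

{"name": "arm_command", "arguments": {"motion": [0, 0, 0, 0.04, 0, 0, 0, 0.04, 0, 0, 0, 0, 0, 0, 0, 0]}}

```text
time: 9.17
tool_pos: [483.5, -170.5, 100.4]
orientation: [[-0.681, 0.732, -0.001], [0.732, 0.681, 0.002], [0.002, 0.001, -1.0]]
wrist_force: [1.4, 6.3, 3.6]
width: 0.738
gripper_force: 34.0
```

Run:
```python
from h import *
s=get_state(); print({k:np.round(s[k],3) for k in ['time','tool_pos','wrist_force','torque','width','gripper_force']}, np.degrees(np.arctan2(s['orientation'][1][1],s['orientation'][0][1])))
```

```text
{'time': np.float64(9.167), 'tool_pos': array([ 483.493, -170.469,  100.386]), 'wrist_force': array([1.442, 6.292, 3.589]), 'torque': array([ 0.917, -0.129,  0.923]), 'width': np.float64(0.738), 'gripper_force': np.float64(33.987)} 42.951001418910714
```

The torque reached 0.92 N m, well over the lid's 0.3, so it is at the hard stop. Release, retreat, and check.

{"name": "arm_command", "arguments": {"motion": [0, 0, 0, 0, 0, 0, 0, 0, 0, 0, 0, 0, 0, 0, 0, 0, 0, 0, 0, 0, 0, 0, 0, 0], "gripper": 1}}

```text
time: 9.67
tool_pos: [483.4, -171.8, 100.3]
orientation: [[-0.678, 0.735, -0.0], [0.735, 0.678, -0.0], [0.0, -0.0, -1.0]]
wrist_force: [0.3, 0.4, 0.2]
width: 0.999
gripper_force: 0.0
```

{"name": "arm_command", "arguments": {"motion": [0, 0, -1, 0, 0, 0, -2.5, 0, 0, 0, -3, 0, 0, 0, -3, 0, 0, 0, -3, 0, 0, 0, 0, 0, 0, 0, 0, 0]}}

```text
time: 10.25
tool_pos: [484.8, -172.5, 228.4]
orientation: [[-0.678, 0.735, 0.005], [0.735, 0.678, -0.003], [-0.005, 0.001, -1.0]]
wrist_force: [-1.1, 0.4, -0.1]
width: 1.001
gripper_force: 0.0
```

Run:
```python
from m import *
c=snap('wrist','w6'); s=get_state(); print(s['time'],s['tool_pos'],s['width'])
print(lidfit(c,(483,-170.5),130.5))
a=c['color'][140:300,230:390]; b=capture('scene')['color'][225:345,310:430]
cv2.imwrite('pics/crop6.png',np.hstack([cv2.resize(a,(400,400),interpolation=2),cv2.resize(b,(400,400),interpolation=2)])[:,:,::-1])
```

```text
10.3 [ 483.75326305 -171.8152427   226.24878848] 0.998360358410124
(array([ 484.13892529, -170.84589301,   31.21774934]), np.float64(0.31418584048800613), 30)
```

View pics/crop6.png

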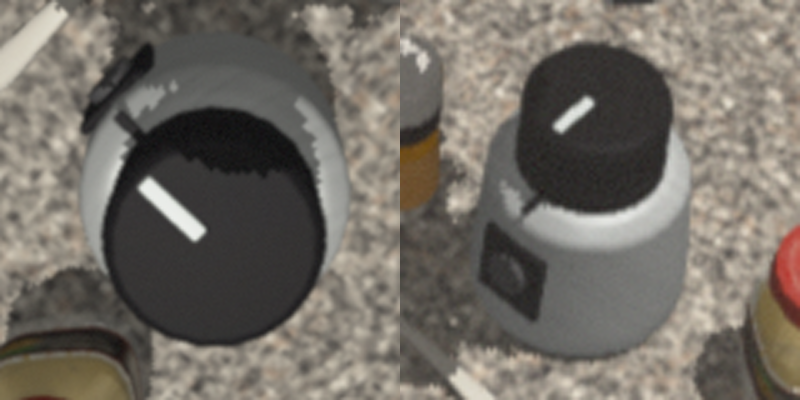

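The lid sits down over the step with no collar visible. The strip runs from w6 (289,214) to (309,234), in line with the rib at (282,191). A quick angle check before handing in.

Run:
```python
from h import *
c=dict(np.load('pics/w6.npz'))
a,b=plane(c,(289.2,214.4),130.5),plane(c,(308.8,233.6),130.5); r=plane(c,(282,190.8),92); ax=np.array([483.7,-170.8,0])
f=lambda d:np.degrees(np.arctan2(d[1],d[0]))%360
print(f(a-b),r,f(r-ax),np.hypot(*(r-ax)[:2]))
if abs(f(a-b)-f(r-ax))<7: print(sign_off())
```

```text
176.9264253032833 [ 448.66894056 -169.37044378   92.        ] 177.6631561489469 35.06021614749695
the job is handed in; nothing more can be done
None
```

The lid dropped into the thread, is screwed home (pointer within about 1° of the rib, hard stop felt at 0.92 N m) and released, and the job was handed in at about 10.3 s; the gripper passed above the jars and spoon.

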